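# Open the fuel tank's flip-top filler and park the cap

## Task

Open the orange fuel tank for filling: lift the red tab and fold the hinged black flap right back, well past upright, so that it stays open, then unscrew the black filler cap beneath it anticlockwise until it stops and lift it straight out. Set the cap down gently, upright on its foot, in the middle of the blue dish, let go of it, and leave the flap open and everything else where it is.

Things in the scene. Friction and masses are not known exactly. Their poses are not given: they have to be found in the camera images.
- tank: Orange fuel tank, 170 x 230 x 100 mm high (x, y, z), fixed, its place and yaw vary. Origin: centre of its underside, on the bench. x points from the flap's red tab to the flap's hinge, z up. Aluminium filler neck, 60 mm across, at x -20, y +30 mm. A dark carrying handle (bar along x, 112 mm long, top 146 mm above the bench) stands at y -88 mm.
- filler (a point): Centre of the filler neck's rim, 122 mm above the bench; axes as the tank. The bore has inward ledges with two slots between them, on the +x and -x sides. The cap's bar starts 1.1 to 2.0 rad clockwise (seen from above) of this x axis; turned anticlockwise it comes loose when the bar is in line with x (within 0.14 rad), and meets a stop about 0.1 rad beyond.
- flap_hinge (a point): Middle of the flap's hinge axis, 42 mm from the filler axis along the tank's +x, 168 mm above the bench; the hinge axis lies along the tank's y. Two posts 9 x 6 mm at y = +-22 mm from it carry the hinge.
- flap (a joint): Hinge angle: 0 shut (level, over the cap), 1.57 upright, 2.8 folded right back to its stop; counts as folded back above 2.2. Stiff hinge (0.05 N m friction): stays where it is left. The flap is a black plate 56 mm wide, 5 mm thick, from the hinge to 69 mm out.
- flap_tab (a point): Centre of the red tab on the flap's free end, 85 mm from the hinge axis in the flap's plane: 28 mm long (69 to 97 mm from the hinge), 20 mm wide along the hinge axis, 8 mm thick. It can be pinched by its sides from above and turns between the fingers while led round its arc about the hinge. Its axes turn with the flap; shut, they are the tank's.
- cap_grip (a point): Centre of the grip bar of the black twist-off cap (70 g): bar 46 mm long along this x, 14 mm wide, 29 mm high; its top 14.5 mm above this point. Disc below it 54 mm across, 8 mm thick, its top 13.5 mm below this point and its underside, which lies on the neck's rim, 21.5 mm below. z up. It does not rise as it turns (2 mm of play). Either end of the bar may point to the hinge.
- cap_foot (a point): Middle of the flat end of the cap's foot, 35.5 mm below the grip bar's centre: the foot is 24 mm across, 14 mm long, with two lugs below the ends of the bar that reach 18 mm from the axis. The cap stands on it. Axes as the grip bar.
- dish_blue: Blue round parts dish with a steel floor, empty, fixed to the bench: 116 mm across the rim, 18 mm high, walls 4 mm, flat inside floor 100 mm across and 4.5 mm above the bench. Origin: centre of its underside. It is to the left or the right.
- dish_red: Red dish of the same size on the other side; it holds a spark plug. Leave alone. Origin: centre of its underside.
- plug_center (a point): Centre of the spark plug lying in the red dish, 70 mm long, 21 mm thick. Leave alone.
- spray_center (a point): Centre of a standing white and orange spray can, 56 mm across, 213 mm high, between the robot and the tank. Leave alone.
- oil_center (a point): Centre of a standing oil bottle, 70 mm across, 210 mm high. Leave alone.
- mug_center (a point): Centre of a white mug, 80 mm across without its handle, 95 mm high. Leave alone.
- wrench_grip (a point): Grip of a steel wrench, 170 mm long, lying flat, 8 mm high. Leave alone.
- driver_grip (a point): Grip of a red-handled screwdriver, 180 mm long, 26 mm thick, lying. Leave alone.
- tape_center (a point): Centre of a yellow roll of tape, 90 mm across, 30 mm high, lying flat at the left. Leave alone.
Things that resemble listed ones, but are neither listed nor needed, are in the scene too. Leave any brown or pink look-alike of the dish_blue alone.

How it is judged:
On the way, in this order (a step that is already met when the one before it is completed fails the run):
1. the flap is folded back while the cap is still fitted and locked (value of joint flap above 2.2 rad and z of cap_grip in the frame of tank below 0.155 m and horizontal distance between cap_grip and filler below 0.012 m and angle between the x axis of cap_grip and the x axis of tank, either way round above 0.6 rad), for 0.1 s.
2. the cap is turned to its release position, still in the neck (value of joint flap above 2 rad and z of cap_grip in the frame of tank below 0.155 m and horizontal distance between cap_grip and filler below 0.012 m and angle between the x axis of cap_grip and the x axis of tank, either way round below 0.25 rad), for 0.1 s.
3. the cap is lifted clear of the neck, held upright (z of cap_grip in the frame of tank above 0.162 m and angle between cap_grip's own z axis and vertical below 0.4 rad), for 0.1 s.
At the end, for the whole second after the job is handed in: The cap stands upright (within 15 degrees) on the floor of the blue dish, its axis within 30 mm of the dish's centre, at rest and released; the flap is still folded back beyond 2.0 rad; nothing else has been moved (horizontal distance between cap_grip and dish_blue below 0.03 m and z of cap_grip in the frame of dish_blue below 0.046 m and angle between cap_grip's own z axis and vertical below 0.26 rad and value of joint flap above 2 rad and velocity of joint flap below 0.05 rad/s and linear speed of cap below 0.02 m/s); the robot touches nothing.
It fails at once if the cap is dropped or thrown (moves at over 0.5 m/s with no finger on it) (contact force between cap and the fingers below 0.05 N and linear speed of cap above 0.5 m/s).
It fails at once if the cap is tipped over (angle between cap_grip's own z axis and vertical above 0.9 rad).
It fails at once if a bystander is moved by more than 30 mm (distance of any of plug_center, spray_center, oil_center, mug_center, wrench_grip, driver_grip, tape_center from where it was at the start of the episode above 0.03 m).
It also fails if it takes over 72 s, if anything falls off the work surface, if the arm or the gripper's body presses on something with over 40 N, if the wrist force passes 120 N, or if a joint passes its speed limit or range.

## Robot

A 6-joint arm with a two-finger parallel gripper is mounted at the origin on the work surface. World frame = base frame: x ahead of the robot, y to its left, z up, the work surface at z = 0. Lengths are in m, angles in rad, forces in N, time in s.
With the tool pointing down it reaches from about 0.35 to 0.775 m from the base axis. Payload 5.5 kg.
Tool frame: the origin (TCP) lies between the finger pads; the fingertips stand 19 mm ahead of it and the grasp point (between the pads) is the TCP; z points along the fingers, x is the direction in which the jaws open and shut, and the axes are right-handed (so a half turn about z gives the same grasp; the last joint's range is limited). The gripper opens to 85 mm and grips with 20 to 120 N. Pads are 22 mm wide; open, the fingers measure 114 mm over their backs; the gripper's body (76 mm by 85 mm) begins 54 mm behind the grasp point. The pads swing forward as they close: fully open they stand 13 mm farther back than shut.
Start: joints at [-1.347, 0.313, 0.046, 1.304, 0, 1.431], TCP at [0.205, -0.537, 0.25] pointing down, gripper open.
Joint ranges: [-2.76, 2.76], [-0.86, 1.69], [-1.03, 1.26], [-2.2, 2.34], [-1.47, 1.5], [-3.14, 3.14]. Speed limits (rad/s): [2.57, 2.57, 3.14, 3.14, 3.14, 3.14].

## Interface

Orientations are given as a unit quaternion [w, x, y, z].
In Python, from workcell import env gives the robot as it stands. The module is installed in compiled form; this text tells all that it offers.
- The arm moves only by the tool carry_out, never from a script. Its argument "steps" is a list of rows, each a list of 7 numbers: the gripper command: -1 is shut, 1 is fully open, values between are in proportion, then the shift along the tool's x, y, z in m, then the turn, a rotation vector about the tool's x, y, z in rad. A call has 1 to 20 rows; each row shifts and turns the commanded pose from where the row before left it, along the tool's axes as they then stand; what a row does not reach is not made up. A row lasts 1/8 s, in which the tool goes at most 62.5 mm and 10.7 degrees, less where a joint would pass 70% of its speed; a pose out of reach is approached as far as the arm can. A call with a gripper value outside its range is refused whole. The fingers move at their own pace and stop on an object; "grip_force" is the grip in N (left out, the last holds). Time passes only in rows, so rows that do not move let the fingers close. It gives the time, the measured TCP pose, the force and the opening at its end, in the units of the state.
- env.get_state(): the state, without advancing time (a new reading comes with each control period).
- env.read_camera(name): name is "side" or "top"; returns a dict with "color" (480x640x3 uint8, red, green, blue), "K" (3x3 intrinsics, pixels), "R" (3x3) and "t" (3): a world point X has camera coordinates R X + t. Camera axes: x right, y down, z forward; pixel columns grow to the right and rows downward; lengths in m; the calibration is good to about 2 mm. A picture is of the moment at which its call begins. There is no depth.
- env.hand_in(): hands the job in, once; it reports no verdict.
The state is a dict: "clock": time; "joint_pos": joint angles; "qvel": joint speeds; "tau": joint torques, N m; "tcp_pos": TCP position; "orientation": TCP orientation; "wrist_force": force on the tool from outside, world axes, zero at the start; "ft_torque": the same for the moment, N m; "finger_gap": finger opening in m.
Only numpy, scipy, OpenCV 4.12 (cv2) and the standard library are available. Lean on these libraries where they do the work, as an engineer would, in place of code of your own. Each camera call takes 0.05 s, during which the arm holds its last target. There are 200 camera calls.

## Working session

There is one attempt and no reset: what is moved stays moved. The work goes in short steps, Python scripts to look and compute and a tool call to move; the robot and the scene stay as the last step left them, time stands still between calls to the robot, and variables do not carry over. Pictures are saved under pics/ and viewed, about 8 in all and at most 12, crops included, and the job is handed in when it is done.

Besides the shell and the picture viewer there is one more tool, called as name([rows], argument=value, ...), one row to a line, values as JSON. carry_out: Moves the arm, as the interface text tells. Its arguments: {"type":"object","properties":{"steps":{"type":"array","items":{"type":"array","items":{"type":"number"}}},"grip_force":{"type":"number"}},"required":["steps"]}

```bash
mkdir -p pics
python3 - <<'E'
from workcell import env
import cv2,pickle
d={}
for n in("side","top"):
    c=env.read_camera(n);d[n]=c
    cv2.imwrite(f"pics/{n}0.png",c["color"][:,:,::-1]);print(n,c["K"],c["R"],c["t"],-c["R"].T@c["t"])
pickle.dump(d,open("c0.pkl","wb"));print(env.get_state())
E
```

```text
side [[458.7772348    0.         320.2789474 ]
 [  0.         458.7772348  237.99234324]
 [  0.           0.           1.        ]] [[-0.93305111 -0.359602   -0.01010075]
 [-0.19238697  0.52251372 -0.83064232]
 [ 0.30397842 -0.77308849 -0.55671475]] [0.41805055 0.20264445 1.00223762] [0.12439007 0.81926568 0.73050814]
top [[576.54601269   0.         311.31070009]
 [  0.         576.54601269 232.53394664]
 [  0.           0.           1.        ]] [[ 0.01353861 -0.99980405  0.01444195]
 [-0.99325698 -0.01511031 -0.11494451]
 [ 0.11514021 -0.01278838 -0.99326693]] [-0.02965732  0.43587216  1.59088068] [ 0.25016025 -0.00272056  1.63069859]
{'clock': 0.1, 'joint_pos': array([-1.34657956e+00,  3.13932682e-01,  4.51083879e-02,  1.30357526e+00,
        9.80579709e-06,  1.43123260e+00]), 'qvel': array([-0.00036401, -0.00011241,  0.00268815, -0.00030666,  0.000453  ,
       -0.00191438]), 'tau': array([ 1.39921827e-03, -4.81723559e+01,  2.99244404e+01,  1.26812179e-02,
       -3.18362036e-04,  1.74999514e-05]), 'tcp_pos': array([ 0.20451261, -0.53696638,  0.24950026]), 'orientation': array([-5.45943340e-04,  8.23349554e-01, -5.67534025e-01, -5.86984948e-04]), 'wrist_force': array([ 0.00905923, -0.54638546, -0.16409591]), 'ft_torque': array([ 0.00752992, -0.03187606, -0.01866862]), 'finger_gap': 0.08547268497131401}
```

View pics/top0.png

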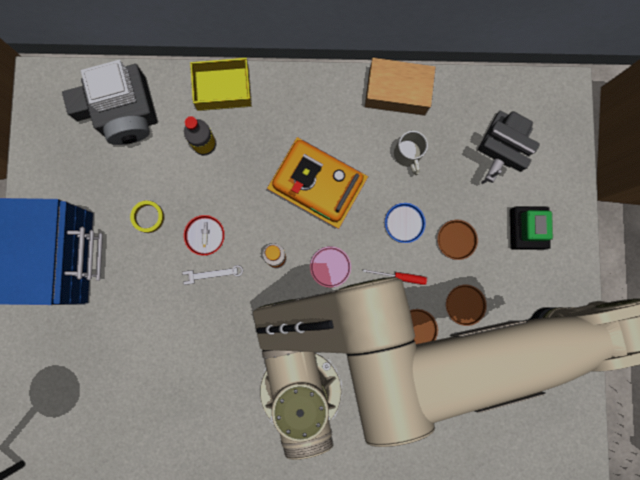

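View pics/side0.png

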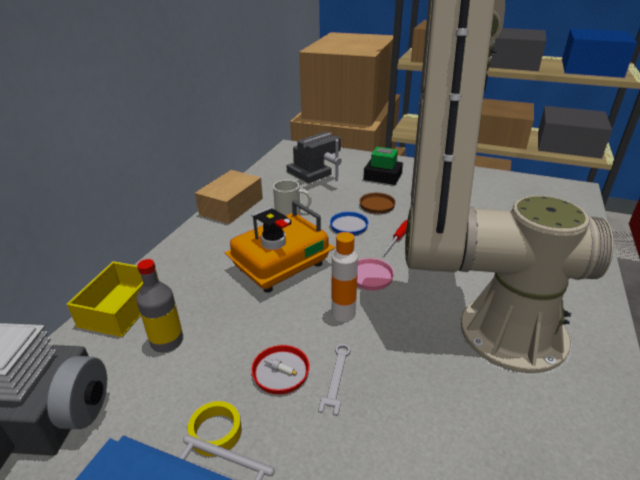

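The top view shows the tank at about (318,182), the flap at (305,172), the red tab at (296,187), the blue dish at (404,223), the spray can at (273,255) and the handle at (347,193). In the side view the tank is at (280,245), the tab at (283,222) and the blue dish at (349,223). Next I'll zoom in on the tank in both views.

```bash
python3 - <<'E'
import pickle,cv2,numpy as np
d=pickle.load(open("c0.pkl","rb"))
a=d["top"]["color"][130:235,260:375,::-1];b=d["side"]["color"][190:300,215:345,::-1]
A=cv2.resize(a,None,fx=5,fy=5,interpolation=cv2.INTER_CUBIC)[:, :]
B=cv2.resize(b,None,fx=5,fy=5,interpolation=cv2.INTER_CUBIC)
A=cv2.resize(A,(400,365));B=cv2.resize(b,(800-400,338),interpolation=cv2.INTER_CUBIC)
im=np.zeros((365,800,3),np.uint8);im[:365,:400]=A;im[:338,400:]=B
cv2.imwrite("pics/z.png",im)
E
cat > h.py <<'E'
import numpy as np,pickle
def proj(c,X):
    p=(c["R"]@np.atleast_2d(X).T).T+c["t"];q=(c["K"]@p.T).T;return q[:,:2]/q[:,2:]
def ray(c,u,v):
    d=c["R"].T@np.linalg.inv(c["K"])@[u,v,1];return -c["R"].T@c["t"],d
def atz(c,u,v,z):
    o,d=ray(c,u,v);return o+d*(z-o[2])/d[2]
def tri(c1,p1,c2,p2):
    o1,d1=ray(c1,*p1);o2,d2=ray(c2,*p2);d1/=np.linalg.norm(d1);d2/=np.linalg.norm(d2)
    s=np.linalg.lstsq(np.c_[d1,-d2],o2-o1,rcond=None)[0]
    a,b=o1+d1*s[0],o2+d2*s[1];return (a+b)/2,np.linalg.norm(a-b)
E
```

```text
(no output)
```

View pics/z.png

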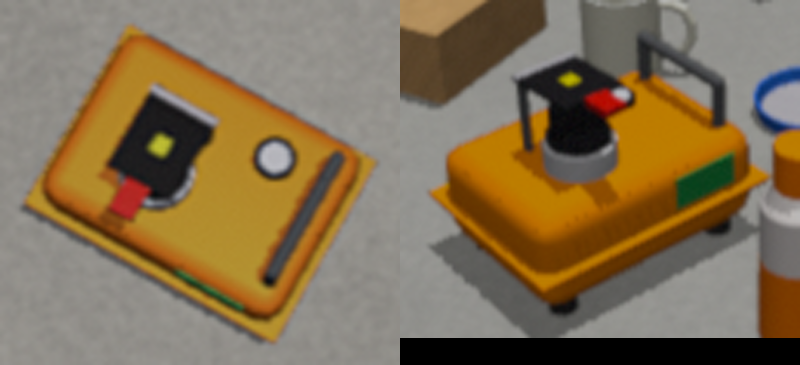

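The zoomed crop shows the top view on the left: hinge at (183,105), red tab at (130,200), yellow mark at (160,146), and handle bar from (338,158) to (270,278). The side view on the right has the tab at (605,103) and the handle bar's near end at (718,88). The tank's yaw is about -0.5.

Run:
```python
import pickle,cv2,numpy as np
from h import *
from scipy.optimize import least_squares
d=pickle.load(open("c0.pkl","rb"));T,S=d["top"],d["side"]
def cen(c,box,f):
    x0,y0,x1,y1=box;p=c["color"][y0:y1,x0:x1].astype(int);m=f(p[...,0],p[...,1],p[...,2])
    v,u=np.nonzero(m);return np.array([u.mean()+x0,v.mean()+y0]),m.sum()
red=lambda r,g,b:(r>130)&(g<60)&(b<60)
yel=lambda r,g,b:(r>150)&(g>140)&(b<80)
blu=lambda r,g,b:(b>100)&(r<70)&(b>g+30)
rt=cen(T,(285,175,310,200),red);rs=cen(S,(265,210,300,235),red)
yt=cen(T,(295,160,315,185),yel);ys=cen(S,(250,205,285,225),yel)
print(rt,rs,yt,ys)
tab,e=tri(T,rt[0],S,rs[0]);ym,e2=tri(T,yt[0],S,ys[0]);print("tab",tab,e,"yel",ym,e2)
k=400/115;h=[np.array([260+u/k,130+v/k]) for u,v in((338,158),(270,278))]
H=[atz(T,*p,.143) for p in h];print("handle",H,np.linalg.norm(H[0]-H[1]))
# joint fit
def pts(q):
    c,s=np.cos(q[2]),np.sin(q[2])
    L=np.array([[22-85,30,172],[51,-88,146],[-51,-88,146]])/1e3
    return L@np.array([[c,s,0],[-s,c,0],[0,0,1]])+[q[0],q[1],0]
ks=400/130
def res(q):
    P=pts(q);return np.r_[(proj(T,P)-[rt[0],*h]).ravel(),(proj(S,P[:1])-[rs[0]]).ravel()*.6]
r=least_squares(res,[.6,0,-.5]);print("tank",r.x,r.fun.round(1))
x,y,w=r.x;R=np.array([[np.cos(w),-np.sin(w)],[np.sin(w),np.cos(w)]])
for n,l in dict(filler=(-.02,.03),hinge=(.022,.03),tab=(-.063,.03)).items():print(n,R@l+[x,y])
for c,b in((T,(380,200,430,245)),(S,(325,205,372,240))):
    x0,y0,x1,y1=b;p=c["color"][y0:y1,x0:x1].astype(int);m=blu(p[...,0],p[...,1],p[...,2]).astype(np.uint8)
    cn=np.vstack(cv2.findContours(m,0,1)[0])
    e=cv2.fitEllipse(cv2.convexHull(cn));print(e,np.array(e[0])+[x0,y0],atz(c,*(np.array(e[0])+[x0,y0]),.016))
yy,n=yt;print(atz(T,*yy,.1705))
```

```text
(array([296.66216216, 186.71621622]), np.int64(74)) (array([281.19607843, 222.39215686]), np.int64(51)) (array([305.88888889, 171.33333333]), np.int64(18)) (array([269.55555556, 215.33333333]), np.int64(9))
tab [0.53628205 0.01753339 0.17406163] 0.0010762600341162306 yel [ 0.57758094 -0.00553755  0.17140558] 0.0009212931568974294
handle [array([ 0.57569695, -0.14049716,  0.143     ]), array([ 0.4830912 , -0.08978753,  0.143     ])] 0.10558073074763923
tank [ 0.57459546 -0.03983729 -0.53759712] [-0.2  0.5  0.5  0.6 -0.1 -1.2 -0.1  0.5]
filler [ 0.57277884 -0.00382757]
hinge [ 0.60885439 -0.02533466]
tab [0.53584435 0.01819159]
((24.320356369018555, 22.580177307128906), (38.89154052734375, 40.11227035522461), 106.73239135742188) [404.32035637 222.58017731] [ 0.46971811 -0.28651958  0.016     ]
((23.72433853149414, 16.84707260131836), (20.519813537597656, 37.9013671875), 91.87044525146484) [348.72433853 221.8470726 ] [ 0.46654886 -0.2817331   0.016     ]
[ 0.57822464 -0.00537294  0.1705    ]
```

carry_out([
  [1, 0, 0, -0.05, 0, 0, 0],
  [1, 0, 0, -0.05, 0, 0, 0],
  [1, -0.0286, -0.0363, 0, 0, 0, 0],
  [1, -0.0286, -0.0363, 0, 0, 0, 0],
  [1, -0.0286, -0.0363, 0, 0, 0, 0],
  [1, -0.0286, -0.0363, 0, 0, 0, 0],
  [1, -0.0286, -0.0363, 0, 0, 0, 0],
  [1, -0.0286, -0.0363, 0, 0, 0, 0],
  [1, -0.0286, -0.0363, 0, 0, 0, 0],
  [1, -0.0286, -0.0363, 0, 0, 0, 0],
  [1, -0.0286, -0.0363, 0, 0, 0, 0],
  [1, -0.0286, -0.0363, 0, 0, 0, 0],
  [1, -0.0286, -0.0363, 0, 0, 0, 0],
  [1, -0.0286, -0.0363, 0, 0, 0, 0],
  [1, -0.0286, -0.0363, 0, 0, 0, 0],
  [1, -0.0286, -0.0363, 0, 0, 0, 0],
], grip_force=30)

```text
clock: 2.1
tcp_pos: [0.5375, 0.0191, 0.3499]
orientation: [0.0, 0.823, -0.567, -0.0]
wrist_force: [0.6, -1.1, -0.0]
finger_gap: 0.0852
```

carry_out([
  [1, 0, 0, 0, 0, 0, -0.1732],
  [1, 0, 0, 0, 0, 0, -0.1732],
  [1, 0, 0, 0, 0, 0, -0.1732],
  [1, 0, 0, 0, 0, 0, -0.1732],
  [1, 0, 0, 0, 0, 0, -0.1732],
  [1, 0, 0, 0, 0, 0, -0.1732],
  [1, 0, 0, 0, 0, 0, -0.1732],
  [1, 0, 0, 0, 0, 0, -0.1732],
  [1, 0, 0, 0, 0, 0, -0.1732],
  [1, 0, 0, 0, 0, 0, -0.1732],
  [1, 0, 0, 0, 0, 0, -0.1732],
  [1, 0, 0, 0, 0, 0, -0.1732],
  [1, 0, 0, 0, 0, 0, -0.1732],
  [1, 0, 0, 0, 0, 0, 0],
])

```text
clock: 3.85
tcp_pos: [0.5369, 0.0177, 0.3499]
orientation: [-0.0, 0.867, 0.498, -0.0]
wrist_force: [0.4, -0.5, -0.2]
finger_gap: 0.0852
```

carry_out([
  [1, 0, -0.0035, 0.03, 0, 0, 0],
  [1, 0, 0, 0.03, 0, 0, 0],
  [1, 0, 0, 0.03, 0, 0, 0],
  [1, 0, 0, 0.03, 0, 0, 0],
  [1, 0, 0, 0.03, 0, 0, 0],
  [1, 0, 0, 0.025, 0, 0, 0],
  [1, 0, 0, 0, 0, 0, 0],
])

```text
clock: 4.72
tcp_pos: [0.5323, 0.0196, 0.1732]
orientation: [-0.001, 0.867, 0.498, -0.002]
wrist_force: [0.2, 0.8, 0.3]
finger_gap: 0.0855
```

Run:
```python
from workcell import env
import cv2,pickle,numpy as np
im=np.zeros((480,800,3),np.uint8);d={}
for i,(n,(x0,y0)) in enumerate((("top",(250,120)),("side",(220,150)))):
    c=env.read_camera(n);d[n]=c
    im[:,400*i:400*i+400]=cv2.resize(c["color"][y0:y0+120,x0:x0+100,::-1],(400,480),interpolation=cv2.INTER_CUBIC)
cv2.imwrite("pics/a.png",im);s=env.get_state();print(s["tcp_pos"],s["wrist_force"])
```

```text
[0.53420145 0.01934689 0.17580464] [ 0.4032361  -0.88247308 -0.27124499]
```

View pics/a.png

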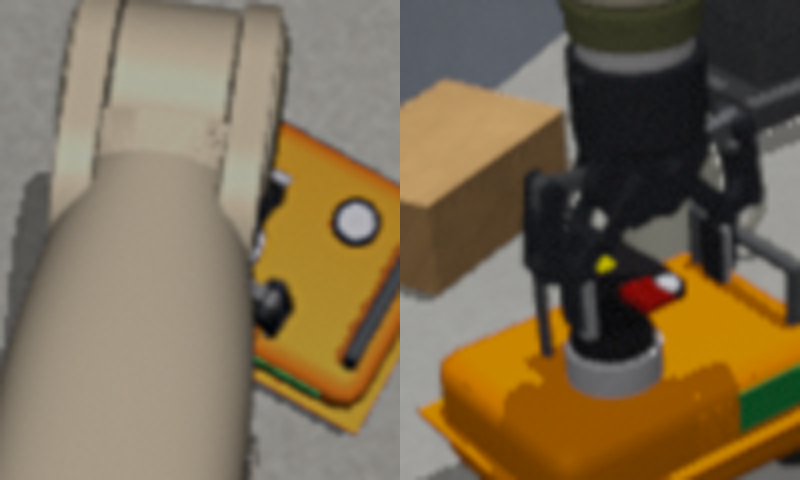

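In the side view the red tab at (650,292) lies between the open fingers, with the flap still level and the neck clear. The arm hides the tab in the top view. I'll close on the tab.

carry_out([
  [-1, 0, 0, 0, 0, 0, 0],
  [-1, 0, 0, 0, 0, 0, 0],
  [-1, 0, 0, 0, 0, 0, 0],
  [-1, 0, 0, 0, 0, 0, 0],
  [-1, 0, 0, 0, 0, 0, 0],
  [-1, 0, 0, 0, 0, 0, 0],
  [-1, 0, 0, 0, 0, 0, 0],
  [-1, 0, 0, 0, 0, 0, 0],
], grip_force=25)

```text
clock: 5.82
tcp_pos: [0.5339, 0.0189, 0.1753]
orientation: [0.0, 0.867, 0.499, -0.0]
wrist_force: [-2.1, -4.6, 1.3]
finger_gap: 0.0191
```

Run:
```python
import numpy as np
r=.088;th=np.linspace(0,2.6,19);p=np.c_[-r*np.cos(th),-r*np.sin(th)]
for q in np.diff(p,axis=0).round(4).tolist():print([-1,0,*q,0,0,0],end=", ")
```

```text
[-1, 0, 0.0009, -0.0127, 0, 0, 0], [-1, 0, 0.0027, -0.0124, 0, 0, 0], [-1, 0, 0.0045, -0.0119, 0, 0, 0], [-1, 0, 0.0062, -0.0111, 0, 0, 0], [-1, 0, 0.0077, -0.0101, 0, 0, 0], [-1, 0, 0.0091, -0.0089, 0, 0, 0], [-1, 0, 0.0102, -0.0075, 0, 0, 0], [-1, 0, 0.0112, -0.0059, 0, 0, 0], [-1, 0, 0.012, -0.0043, 0, 0, 0], [-1, 0, 0.0125, -0.0025, 0, 0, 0], [-1, 0, 0.0127, -0.0007, 0, 0, 0], [-1, 0, 0.0126, 0.0011, 0, 0, 0], [-1, 0, 0.0124, 0.003, 0, 0, 0], [-1, 0, 0.0118, 0.0047, 0, 0, 0], [-1, 0, 0.011, 0.0064, 0, 0, 0], [-1, 0, 0.01, 0.0079, 0, 0, 0], [-1, 0, 0.0087, 0.0092, 0, 0, 0], [-1, 0, 0.0073, 0.0104, 0, 0, 0],
```

carry_out([
  [-1, 0, 0.0009, -0.0127, 0, 0, 0],
  [-1, 0, 0.0027, -0.0124, 0, 0, 0],
  [-1, 0, 0.0045, -0.0119, 0, 0, 0],
  [-1, 0, 0.0062, -0.0111, 0, 0, 0],
  [-1, 0, 0.0077, -0.0101, 0, 0, 0],
  [-1, 0, 0.0091, -0.0089, 0, 0, 0],
  [-1, 0, 0.0102, -0.0075, 0, 0, 0],
])

```text
clock: 6.7
tcp_pos: [0.5696, -0.0009, 0.2495]
orientation: [-0.001, 0.867, 0.499, -0.0]
wrist_force: [1.8, -1.5, -7.8]
finger_gap: 0.0191
```

carry_out([
  [-1, 0, 0.0112, -0.0059, 0, 0, 0],
  [-1, 0, 0.012, -0.0043, 0, 0, 0],
  [-1, 0, 0.0125, -0.0025, 0, 0, 0],
  [-1, 0, 0.0127, -0.0007, 0, 0, 0],
  [-1, 0, 0.0126, 0.0011, 0, 0, 0],
  [-1, 0, 0.0124, 0.003, 0, 0, 0],
])

```text
clock: 7.45
tcp_pos: [0.6345, -0.0372, 0.2598]
orientation: [-0.001, 0.866, 0.499, 0.001]
wrist_force: [0.0, 6.7, -0.6]
finger_gap: 0.0197
```

carry_out([
  [-1, 0, 0.0118, 0.0047, 0, 0, 0],
  [-1, 0, 0.011, 0.0064, 0, 0, 0],
  [-1, 0, 0.01, 0.0079, 0, 0, 0],
  [-1, 0, 0.0087, 0.0092, 0, 0, 0],
  [-1, 0, 0.0073, 0.0104, 0, 0, 0],
  [-1, 0, 0, 0, 0, 0, 0],
])

```text
clock: 8.2
tcp_pos: [0.6798, -0.0622, 0.2222]
orientation: [0.002, 0.866, 0.499, 0.004]
wrist_force: [6.0, 6.6, 2.5]
finger_gap: 0.0189
```

Run:
```python
from workcell import env
import cv2,pickle,numpy as np
c=env.read_camera("side")
cv2.imwrite("pics/b.png",cv2.resize(c["color"][130:280,215:355,::-1],(560,600),interpolation=cv2.INTER_CUBIC))
```

```text
(no output)
```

View pics/b.png

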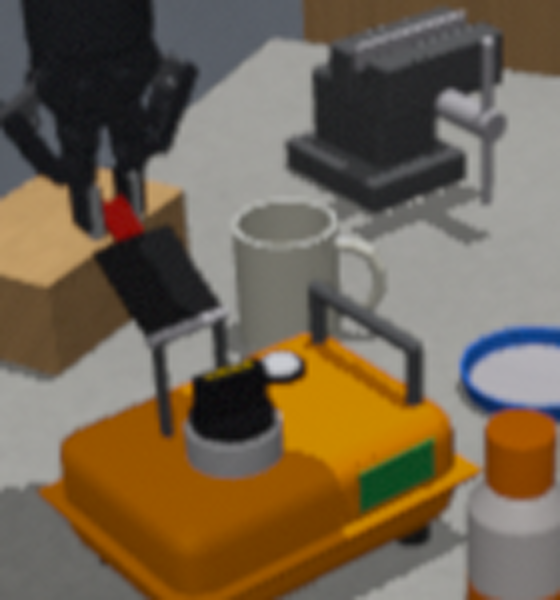

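The side view shows the flap folded well back, with the tab in the fingers at (122,218) and hinge posts at (165,385) and (220,330). The cap is uncovered, with a yellow mark on its bar top at (232,373). From the TCP, the flap angle is about 2.6 rad. I'll release it, rise and move aside so the top camera can see the cap.

carry_out([
  [0.0, 0, 0, 0, 0, 0, 0],
  [0.0, 0, 0, 0, 0, 0, 0],
  [0.0, 0, 0, 0, 0, 0, 0],
  [0.0, 0, 0, -0.03, 0, 0, 0],
  [0.0, 0, 0, -0.05, 0, 0, 0],
  [0.0, 0, 0, -0.05, 0, 0, 0],
  [0.0, -0.05, -0.006, 0, 0, 0, 0],
  [0.0, -0.05, -0.006, 0, 0, 0, 0],
  [0.0, -0.05, -0.006, 0, 0, 0, 0],
  [0.0, -0.05, -0.006, 0, 0, 0, 0],
  [0.0, -0.05, -0.006, 0, 0, 0, 0],
  [0.0, -0.05, -0.006, 0, 0, 0, 0],
  [0.0, 0, 0, 0, 0, 0, 0],
])

```text
clock: 9.88
tcp_pos: [0.4915, -0.3069, 0.3507]
orientation: [0.0, 0.868, 0.496, -0.0]
wrist_force: [-0.1, 0.6, 0.2]
finger_gap: 0.0429
```

Run:
```python
from workcell import env
import cv2,pickle,numpy as np
im=np.zeros((480,800,3),np.uint8);d={}
for i,(n,(x0,y0)) in enumerate((("top",(280,140)),("side",(240,195)))):
    c=env.read_camera(n);d[n]=c
    im[:,400*i:400*i+400]=cv2.resize(c["color"][y0:y0+60,x0:x0+50,::-1],(400,480),interpolation=cv2.INTER_CUBIC)
cv2.imwrite("pics/c.png",im);pickle.dump(d,open("c1.pkl","wb"))
```

```text
(no output)
```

View pics/c.png

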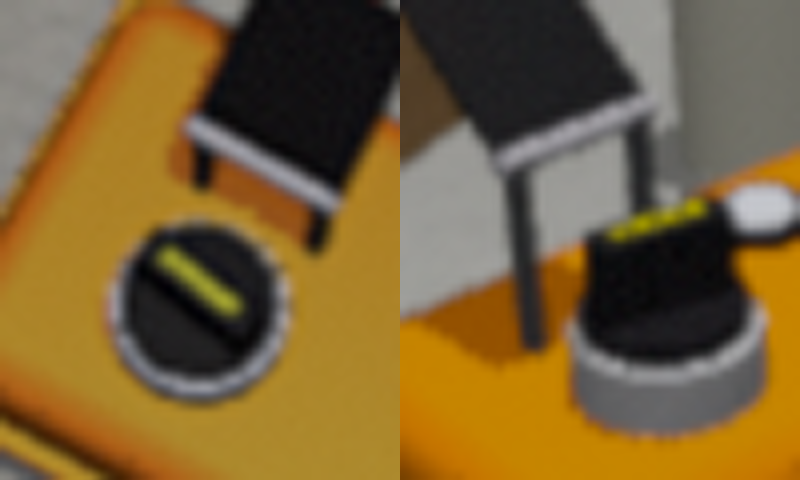

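The top view (left) shows the yellow stripe on the bar from (158,257) to (243,308), the neck circle centred near (198,312) and the hinge rod from (188,127) to (335,205). In the side view (right) the stripe runs from (612,233) to (708,210). I'll measure these.

Run:
```python
import pickle,cv2,numpy as np
from h import *
d=pickle.load(open("c1.pkl","rb"));T,S=d["top"],d["side"]
def blob(c,b):
    x0,y0,x1,y1=b;p=c["color"][y0:y1,x0:x1].astype(float)
    w=np.clip(np.minimum(p[...,0],p[...,1])-60-p[...,2]*.3,0,None);w[(p[...,0]-p[...,1])>45]=0
    v,u=np.mgrid[y0:y1,x0:x1];m=np.array([(w*u).sum(),(w*v).sum()])/w.sum()
    C=np.cov(np.c_[u.ravel(),v.ravel()].T,aweights=w.ravel());return m,np.linalg.eigh(C)[1][:,1],(w>0).sum()
a=blob(T,(297,169,313,182));b=blob(S,(264,218,281,227));print(a,b)
P,e=tri(T,a[0],S,b[0]);print("bar top centre",P,e)
q=[atz(T,*(a[0]+s*4*a[1]),P[2]) for s in(-1,1)];D=q[1]-q[0];print("bar yaw top",np.arctan2(D[1],D[0]))
q=[atz(S,*(b[0]+s*4*b[1]),P[2]) for s in(-1,1)];D=q[1]-q[0];print("bar yaw side",np.arctan2(D[1],D[0]))
f=lambda u,v:(280+u/8-.5+.06,140+v/8-.44)
g=lambda u,v:(240+(u-400)/8-.44,195+v/8-.44)
h1,h2=tri(T,f(188,127),S,g(505,162)),tri(T,f(335,205),S,g(645,103));print("hinge",h1,h2,(h1[0]+h2[0])/2);D=h1[0]-h2[0];print("tank yaw",np.arctan2(D[1],D[0])-np.pi/2)
print("neck disc centre@.13",atz(T,*f(198,308),.126))
```

```text
(array([304.88507366, 173.94930676]), array([-0.92859244, -0.37110117]), np.int64(43)) (array([269.98566923, 220.77166758]), array([-0.99875586,  0.0498671 ]), np.int64(74))
bar top centre [ 0.57469405 -0.00261382  0.15835971] 0.0015081868301737437
bar yaw top 1.2006203856536575
bar yaw side 0.44695288244327247
hinge (array([0.61947171, 0.00214842, 0.16866957]), np.float64(0.0021959228439042645)) (array([ 0.59560356, -0.04546726,  0.16766226]), np.float64(0.0003456945831310217)) [ 0.60753763 -0.02165942  0.16816592]
tank yaw -0.46466033864728185
neck disc centre@.13 [ 0.5699444  -0.00152702  0.126     ]
```

Run:
```python
import pickle,numpy as np
from h import *
d=pickle.load(open("c1.pkl","rb"));T,S=d["top"],d["side"]
f=lambda u,v:(280+u/8-.44,140+v/8-.44)
g=lambda u,v:(240+(u-400)/8-.44,195+v/8-.44)
print(tri(T,f(200,282),S,g(660,221)))
for c,a,b in((T,f(158,257),f(243,308)),(S,g(612,233),g(708,210))):
    p,q=atz(c,*a,.158),atz(c,*b,.158);D=p-q;print((p+q)/2,np.arctan2(D[1],D[0]),np.linalg.norm(D))
```

```text
(array([ 0.57130949, -0.0024378 ,  0.15556463]), np.float64(0.00205038744850648))
[ 0.57159973 -0.00223197  0.158     ] 1.0384445488698475 0.032363384548533755
[0.56815331 0.00117354 0.158     ] 0.7948922341067047 0.030036658518791913
```

carry_out([
  [-0.25, 0, 0, 0, 0, 0, 0.175],
  [-0.25, 0, 0, 0, 0, 0, 0.175],
  [-0.25, 0, 0, 0, 0, 0, 0.175],
  [-0.25, 0, 0, 0, 0, 0, 0.175],
  [-0.25, 0, 0, 0, 0, 0, 0.175],
  [-0.25, 0, 0, 0, 0, 0, 0.175],
  [-0.25, 0, 0, 0, 0, 0, 0.175],
  [-0.25, 0, 0, 0, 0, 0, 0.175],
  [-0.25, 0, 0, 0, 0, 0, 0.175],
  [-0.25, -0.0122, -0.0433, 0, 0, 0, 0],
  [-0.25, -0.0122, -0.0433, 0, 0, 0, 0],
  [-0.25, -0.0122, -0.0433, 0, 0, 0, 0],
  [-0.25, -0.0122, -0.0433, 0, 0, 0, 0],
  [-0.25, -0.0122, -0.0433, 0, 0, 0, 0],
  [-0.25, -0.0122, -0.0433, 0, 0, 0, 0],
  [-0.25, -0.0122, -0.0433, 0, 0, 0, 0],
  [-0.25, 0, 0, 0, 0, 0, 0],
  [-0.25, 0, 0, 0, 0, 0, 0],
])

```text
clock: 12.22
tcp_pos: [0.5733, 0.0016, 0.3505]
orientation: [0.0, 0.965, -0.261, -0.0]
wrist_force: [-0.2, -0.3, -0.4]
finger_gap: 0.0316
```

carry_out([
  [-0.25, 0, 0, 0.04, 0, 0, 0],
  [-0.25, 0, 0, 0.04, 0, 0, 0],
  [-0.25, 0, 0, 0.04, 0, 0, 0],
  [-0.25, 0, 0, 0.03, 0, 0, 0],
  [-0.25, 0, 0, 0, 0, 0, 0],
  [-0.25, 0, 0, 0, 0, 0, 0],
])

```text
clock: 12.98
tcp_pos: [0.5739, -0.0002, 0.2019]
orientation: [-0.0, 0.965, -0.263, 0.001]
wrist_force: [-0.2, -0.7, -0.1]
finger_gap: 0.0319
```

Run:
```python
from workcell import env
import cv2
s=env.get_state();print(s["tcp_pos"],s["orientation"],s["joint_pos"],s["finger_gap"])
c=env.read_camera("side")
cv2.imwrite("pics/d.png",cv2.resize(c["color"][170:260,220:320,::-1],(660,594),interpolation=cv2.INTER_CUBIC))
```

```text
[ 5.73874191e-01 -1.81698444e-04  2.01937624e-01] [-1.42672065e-05  9.64905131e-01 -2.62597405e-01  8.31220197e-04] [-1.40086429e-01  3.27390788e-01 -5.32688951e-02  1.18848373e+00
 -1.79988491e-04  1.96213613e+00] 0.03188983616418594
```

View pics/d.png

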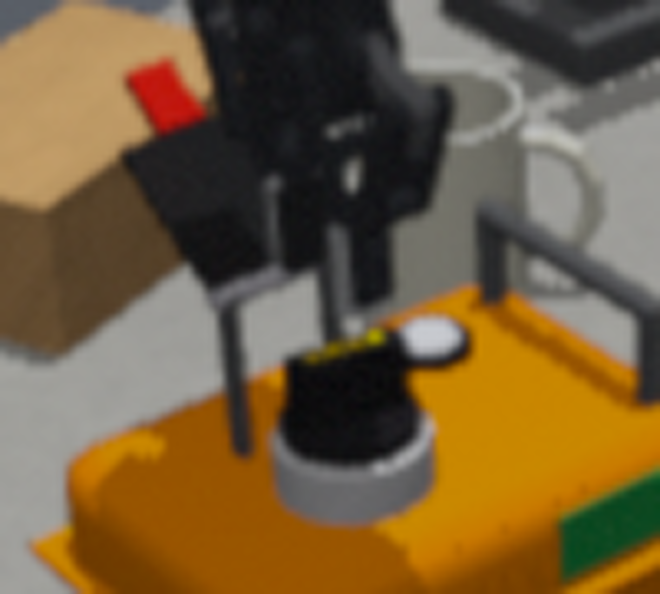

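The side view shows the gripper above the cap, clear of the folded flap (its plate around (200,220)) and of the posts. The bar's stripe runs from (305,360) to (385,338). The pose reading is a few mm off the target, so I'll correct it and go down to grip.

carry_out([
  [-0.25, -0.0015, 0.003, 0.01, 0, 0, 0],
  [-0.25, 0, 0, 0.015, 0, 0, 0],
  [-0.25, 0, 0, 0.015, 0, 0, 0],
  [-0.25, 0, 0, 0.01, 0, 0, 0],
  [-0.25, 0, 0, 0, 0, 0, 0],
])

```text
clock: 13.65
tcp_pos: [0.5701, -0.0012, 0.1496]
orientation: [0.0, 0.965, -0.262, -0.001]
wrist_force: [0.6, 0.0, -0.3]
finger_gap: 0.0322
```

carry_out([
  [-1, 0, 0, 0, 0, 0, 0],
  [-1, 0, 0, 0, 0, 0, 0],
  [-1, 0, 0, 0, 0, 0, 0],
  [-1, 0, 0, 0, 0, 0, 0],
  [-1, 0, 0, 0, 0, 0, 0],
], grip_force=40)

```text
clock: 14.28
tcp_pos: [0.5711, -0.0014, 0.1509]
orientation: [-0.0, 0.965, -0.262, 0.001]
wrist_force: [3.6, -0.7, -0.8]
finger_gap: 0.0135
```

carry_out([
  [-1, 0, 0, 0, 0, 0, -0.14],
  [-1, 0, 0, 0, 0, 0, -0.14],
  [-1, 0, 0, 0, 0, 0, -0.14],
  [-1, 0, 0, 0, 0, 0, -0.14],
  [-1, 0, 0, 0, 0, 0, -0.14],
  [-1, 0, 0, 0, 0, 0, -0.14],
  [-1, 0, 0, 0, 0, 0, -0.14],
  [-1, 0, 0, 0, 0, 0, -0.14],
  [-1, 0, 0, 0, 0, 0, -0.14],
  [-1, 0, 0, 0, 0, 0, -0.14],
  [-1, 0, 0, 0, 0, 0, -0.1],
  [-1, 0, 0, 0, 0, 0, 0],
])

```text
clock: 15.78
tcp_pos: [0.5705, -0.0016, 0.1507]
orientation: [0.0, 0.885, 0.465, -0.0]
wrist_force: [2.1, -2.8, -0.1]
finger_gap: 0.0132
```

```bash
cat > st.py <<'E'
from workcell import env
import numpy as np
s=env.get_state();q=s["orientation"];print(s["tcp_pos"].round(4),"psi",2*np.arctan2(q[2],q[1]),"F",s["wrist_force"].round(2),"M",s["ft_torque"].round(3),s["finger_gap"])
E
python3 st.py
```

```text
[ 0.5705 -0.0016  0.1507] psi 0.9683140381767286 F [ 2.08 -2.77 -0.13] M [-0.505 -0.559  0.062] 0.013187641381142173
```

carry_out([
  [-1, 0, 0, 0, 0, 0, -0.04],
  [-1, 0, 0, 0, 0, 0, -0.03],
  [-1, 0, 0, 0, 0, 0, 0],
])

```text
clock: 16.15
tcp_pos: [0.5706, -0.0015, 0.1507]
orientation: [0.0, 0.868, 0.496, -0.0]
wrist_force: [2.7, -1.9, 0.3]
finger_gap: 0.0129
```

```bash
python3 st.py
```

```text
[ 0.5706 -0.0015  0.1507] psi 1.0384706431455883 F [ 2.75 -1.85  0.27] M [-0.556 -0.619  0.011] 0.01290618516103491
```

carry_out([
  [-1, 0, 0, 0, 0, 0, -0.03],
  [-1, 0, 0, 0, 0, 0, -0.03],
  [-1, 0, 0, 0, 0, 0, 0],
])

```text
clock: 16.52
tcp_pos: [0.5708, -0.0014, 0.1507]
orientation: [0.0, 0.853, 0.523, 0.0]
wrist_force: [4.1, -2.7, 0.1]
finger_gap: 0.0134
```

```bash
python3 st.py
```

```text
[ 0.5708 -0.0014  0.1507] psi 1.099822518159182 F [ 4.07 -2.73  0.08] M [-0.621 -0.898 -0.046] 0.013442509611371216
```

carry_out([
  [-1, 0, 0, 0, 0, 0, -0.04],
  [-1, 0, 0, 0, 0, 0, 0],
])

```text
clock: 16.77
tcp_pos: [0.5706, -0.0015, 0.1506]
orientation: [0.0, 0.842, 0.539, -0.0]
wrist_force: [4.5, -3.8, 0.1]
finger_gap: 0.0131
```

```bash
python3 st.py
```

```text
[ 0.5706 -0.0015  0.1506] psi 1.1389577967403632 F [ 4.49 -3.78  0.06] M [-0.794 -0.845 -0.033] 0.013104939853513308
```

carry_out([
  [-1, 0, 0, 0, 0, 0, -0.04],
  [-1, 0, 0, 0, 0, 0, 0],
])

```text
clock: 17.02
tcp_pos: [0.5705, -0.0017, 0.1507]
orientation: [0.0, 0.831, 0.556, -0.0]
wrist_force: [3.0, -2.4, 0.3]
finger_gap: 0.0132
```

```bash
python3 st.py
```

```text
[ 0.5705 -0.0017  0.1507] psi 1.1785764262474792 F [ 3.01 -2.43  0.33] M [-0.975 -0.751 -0.096] 0.013243600744978268
```

carry_out([
  [-1, 0, 0, 0, 0, 0, -0.04],
  [-1, 0, 0, 0, 0, 0, 0],
])

```text
clock: 17.27
tcp_pos: [0.5704, -0.0018, 0.1506]
orientation: [0.0, 0.82, 0.572, -0.0]
wrist_force: [2.7, -4.3, -0.0]
finger_gap: 0.0134
```

```bash
python3 st.py
python3 - <<'E'
from workcell import env
import cv2
c=env.read_camera("side")
cv2.imwrite("pics/e.png",cv2.resize(c["color"][195:260,240:310,::-1],(560,520),interpolation=cv2.INTER_CUBIC))
E
```

```text
[ 0.5704 -0.0018  0.1506] psi 1.2179126369184023 F [ 2.65 -4.33 -0.02] M [-0.93  -0.68  -0.364] 0.013389283455241765
```

View pics/e.png

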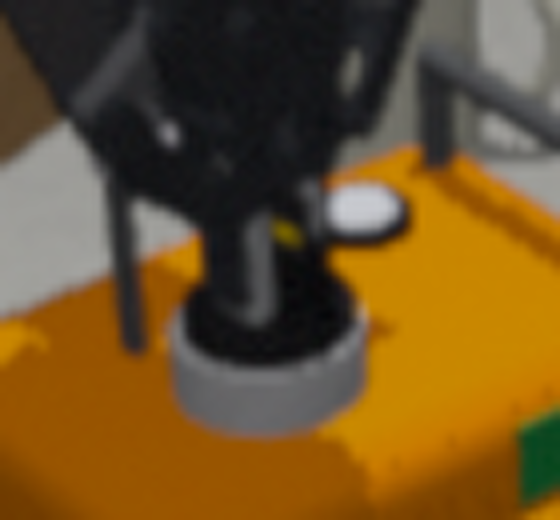

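The bar is held, with the stripe at (288,232) between the fingers and the disc seated in the neck. The vertical moment jumped to -0.36 N m, so the stop is reached. I'll back off about 0.1 rad to the middle of the slot and lift.

carry_out([
  [-1, 0, 0, 0, 0, 0, 0.05],
  [-1, 0, 0, 0, 0, 0, 0.05],
  [-1, 0, 0, 0, 0, 0, 0],
  [-1, 0, 0, -0.003, 0, 0, 0],
  [-1, 0, 0, -0.003, 0, 0, 0],
  [-1, 0, 0, 0, 0, 0, 0],
])

```text
clock: 18.08
tcp_pos: [0.5704, -0.0016, 0.1562]
orientation: [0.0, 0.848, 0.531, -0.0]
wrist_force: [3.2, -3.5, -1.3]
finger_gap: 0.0131
```

```bash
python3 st.py
```

```text
[ 0.5704 -0.0016  0.1562] psi 1.1185451277713439 F [ 3.25 -3.53 -1.31] M [-0.846 -0.972  0.07 ] 0.013063689402998013
```

Only about 1.3 N down after rising 6 mm, so the cap is free. I'll lift further.

carry_out([
  [-1, 0, 0, -0.006, 0, 0, 0],
  [-1, 0, 0, -0.006, 0, 0, 0],
  [-1, 0, 0, -0.01, 0, 0, 0],
  [-1, 0, 0, -0.01, 0, 0, 0],
  [-1, 0, 0, -0.02, 0, 0, 0],
  [-1, 0, 0, -0.03, 0, 0, 0],
  [-1, 0, 0, -0.03, 0, 0, 0],
  [-1, 0, 0, -0.03, 0, 0, 0],
  [-1, 0, 0, 0, 0, 0, 0],
])

```text
clock: 19.2
tcp_pos: [0.5714, -0.0011, 0.3017]
orientation: [0.002, 0.847, 0.531, 0.002]
wrist_force: [-0.0, 0.1, 0.1]
finger_gap: 0.0129
```

```bash
python3 st.py
python3 - <<'E'
from workcell import env
import cv2
c=env.read_camera("side")
cv2.imwrite("pics/f.png",cv2.resize(c["color"][130:280,215:375,::-1],(640,600),interpolation=cv2.INTER_CUBIC))
E
```

```text
[ 0.5714 -0.0011  0.3017] psi 1.119739559921713 F [-0.    0.08  0.09] M [ 0.006  0.003 -0.059] 0.012936317478276924
```

View pics/f.png

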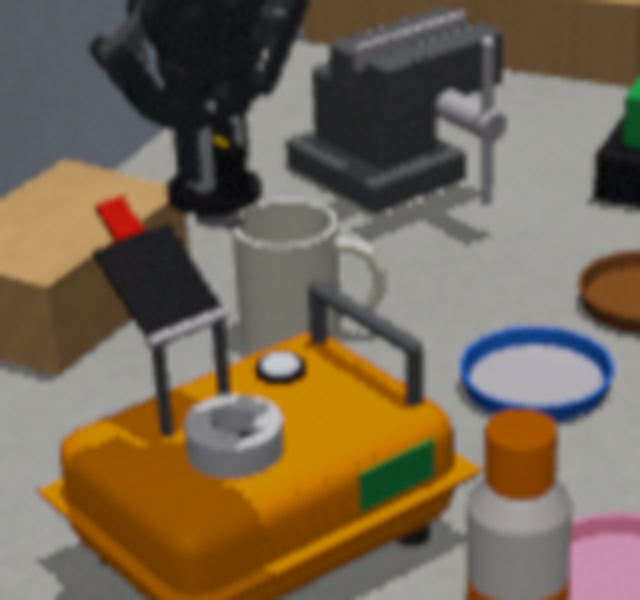

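The cap hangs upright in the fingers with its disc at (215,190). The neck is empty at (235,432), the flap is still folded back and the blue dish is at (537,372). I'll carry it to the dish at (0.469, -0.285).

carry_out([
  [-1, -0.025, 0.0027, 0, 0, 0, 0],
  [-1, -0.05, 0.0053, 0, 0, 0, 0],
  [-1, -0.05, 0.0053, 0, 0, 0, 0],
  [-1, -0.05, 0.0053, 0, 0, 0, 0],
  [-1, -0.05, 0.0053, 0, 0, 0, 0],
  [-1, -0.05, 0.0053, 0, 0, 0, 0],
  [-1, -0.025, 0.0027, 0, 0, 0, 0],
  [-1, 0, 0, 0.04, 0, 0, 0],
  [-1, 0, 0, 0.05, 0, 0, 0],
  [-1, 0, 0, 0.05, 0, 0, 0],
  [-1, 0, 0, 0.04, 0, 0, 0],
  [-1, 0, 0, 0.03, 0, 0, 0],
  [-1, 0, 0, 0.02, 0, 0, 0],
  [-1, 0, 0, 0, 0, 0, 0],
  [-1, 0, 0, 0, 0, 0, 0],
])

```text
clock: 21.12
tcp_pos: [0.4683, -0.285, 0.0688]
orientation: [-0.0, 0.847, 0.531, -0.0]
wrist_force: [0.1, 0.7, -0.9]
finger_gap: 0.0133
```

```bash
python3 st.py
python3 - <<'E'
from workcell import env
import cv2
c=env.read_camera("side")
cv2.imwrite("pics/g.png",cv2.resize(c["color"][170:250,300:400,::-1],(700,560),interpolation=cv2.INTER_CUBIC))
E
```

```text
[ 0.4683 -0.285   0.0688] psi 1.1196249452463478 F [ 0.11  0.66 -0.89] M [-0.041 -0.039 -0.005] 0.013279690405692964
```

View pics/g.png

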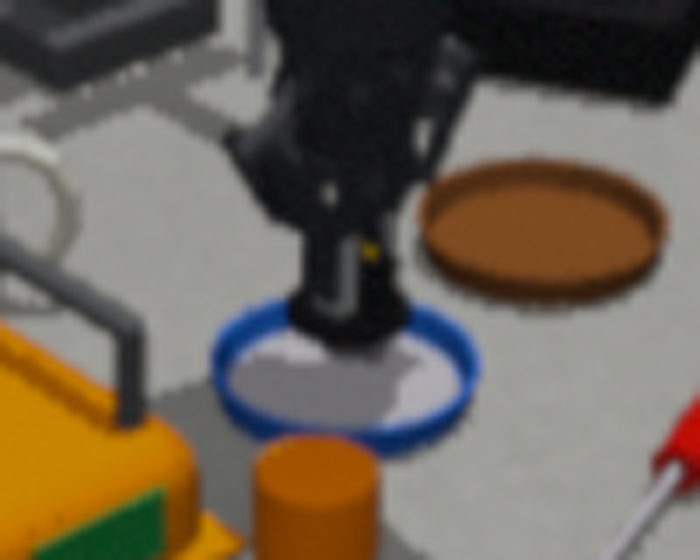

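The cap is upright above the dish: its axis is at column 350 against the dish centre at 347. I'll lower it slowly and watch the force.

carry_out([
  [-1, 0, 0, 0.008, 0, 0, 0],
  [-1, 0, 0, 0.006, 0, 0, 0],
  [-1, 0, 0, 0.003, 0, 0, 0],
  [-1, 0, 0, 0.002, 0, 0, 0],
  [-1, 0, 0, 0, 0, 0, 0],
])

```text
clock: 21.8
tcp_pos: [0.4683, -0.2851, 0.0494]
orientation: [-0.0, 0.847, 0.531, -0.0]
wrist_force: [-0.0, 0.7, -0.3]
finger_gap: 0.0135
```

carry_out([
  [-1, 0, 0, 0.001, 0, 0, 0],
  [-1, 0, 0, 0.001, 0, 0, 0],
  [-1, 0, 0, 0, 0, 0, 0],
])

```text
clock: 22.18
tcp_pos: [0.4684, -0.2852, 0.0476]
orientation: [0.0, 0.847, 0.531, -0.0]
wrist_force: [0.7, -0.2, -0.8]
finger_gap: 0.0132
```

```bash
python3 st.py
```

```text
[ 0.4684 -0.2852  0.0476] psi 1.1195762854237297 F [ 0.72 -0.24 -0.76] M [ 0.021 -0.006 -0.01 ] 0.013235746500063308
```

carry_out([
  [-1, 0, 0, 0.001, 0, 0, 0],
  [-1, 0, 0, 0, 0, 0, 0],
])

```text
clock: 22.42
tcp_pos: [0.4684, -0.2852, 0.0466]
orientation: [0.0, 0.847, 0.531, 0.0]
wrist_force: [0.8, 0.6, -0.3]
finger_gap: 0.013
```

carry_out([
  [-1, 0, 0, 0.001, 0, 0, 0],
  [-1, 0, 0, 0, 0, 0, 0],
])

```text
clock: 22.68
tcp_pos: [0.4684, -0.2852, 0.0465]
orientation: [0.0, 0.847, 0.531, 0.0]
wrist_force: [-2.0, 1.3, 6.7]
finger_gap: 0.013
```

```bash
python3 st.py
```

```text
[ 0.4684 -0.2852  0.0465] psi 1.119644567033165 F [-2.02  1.32  6.74] M [0.278 0.415 0.023] 0.012957955529753441
```

Contact is made, with 6.7 N up at 0.0465 m. I'll release and retreat.

carry_out([
  [-0.75, 0, 0, -0.0005, 0, 0, 0],
  [-0.7, 0, 0, 0, 0, 0, 0],
  [-0.5, 0, 0, 0, 0, 0, 0],
  [-0.3, 0, 0, 0, 0, 0, 0],
  [0.0, 0, 0, 0, 0, 0, 0],
  [0.0, 0, 0, 0, 0, 0, 0],
  [0.0, 0, 0, -0.01, 0, 0, 0],
  [0.0, 0, 0, -0.02, 0, 0, 0],
  [0.0, 0, 0, -0.04, 0, 0, 0],
  [0.0, 0, 0, -0.05, 0, 0, 0],
  [0.0, 0, 0, -0.05, 0, 0, 0],
  [0.0, 0, 0, -0.05, 0, 0, 0],
  [0.0, 0, 0, -0.05, 0, 0, 0],
  [0.0, 0, 0, 0, 0, 0, 0],
  [0.0, 0, 0, 0, 0, 0, 0],
])

```text
clock: 24.55
tcp_pos: [0.4683, -0.285, 0.3163]
orientation: [0.0, 0.847, 0.531, 0.0]
wrist_force: [-0.1, 0.0, 0.4]
finger_gap: 0.0426
```

```bash
python3 st.py
python3 - <<'E'
from workcell import env
import cv2,numpy as np
c=env.read_camera("side")
cv2.imwrite("pics/i.png",cv2.resize(c["color"][150:300,220:420,::-1],(800,600),interpolation=cv2.INTER_CUBIC))
E
```

```text
[ 0.4683 -0.285   0.3163] psi 1.1195980432323238 F [-0.13  0.05  0.44] M [ 0.05   0.005 -0.023] 0.042596270022406416
```

View pics/i.png

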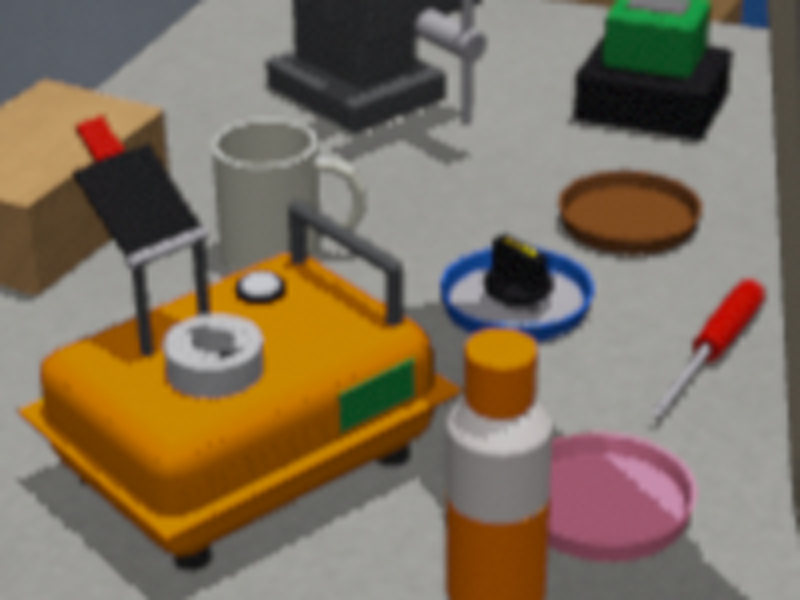

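The cap stands upright in the middle of the blue dish at (518,285), released. The flap is open, with its tab at (100,138), and everything else in view is where it was.

```bash
python3 -c "
from workcell import env
print(env.hand_in())"
```

```text
the job is handed in; nothing more can be done
None
```

I opened the tank, set the cap upright in the middle of the blue dish and handed the job in at about 24.6 s of the 72 s allowed. The hand-in gave no verdict.

- **Flap:** I led it by the red tab to about 2.6 rad, worked out from the gripper position. In the last picture it is still folded back.
- **Cap:** I turned it anticlockwise until the wrist moment jumped to -0.36 N m, which I took as the stop. I then eased it back 0.1 rad, and it lifted out with only about 1.3 N of resistance.
- **Placing:** The cap touched the dish floor at 6.7 N. The last side picture shows it upright in the middle of the dish and released, with the gripper well above. I did not check this from the top camera.
- **Bystanders:** The mug, spray can, screwdriver and look-alike dishes in that picture look undisturbed. The oil bottle, wrench, tape and red dish were outside it, and I did not check them afterwards.

Two measurements disagreed:
- **Tank yaw:** My estimates ran from -0.46 to -0.54 rad. The cap met its stop about 0.05 rad later than I expected, which fits a yaw of about -0.48.
- **Bar direction:** The side view gave 0.79 rad and the top view 1.04. I used the top view, and the grip and turn worked with it.

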